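# Swap a drier cartridge and hold the fresh one over its socket

### The arm

A 7-joint arm with a two-finger parallel gripper is mounted at the origin on the work surface. World frame = base frame: x ahead of the robot, y to its left, z up, the work surface at z = 0. Lengths are in m, angles in rad, forces in N, time in s.
With the tool pointing down it reaches from about 0.425 to 0.8 m from the base axis. Payload 8.3 kg.
Tool frame: the origin (TCP) lies midway between the tips of the shut fingers; the grasp point (between the pads) lies 19 mm behind it (r.hold_point_z is the distance from the TCP to the grasp point, in m); z points along the fingers, y is the line along which they close (so a half turn about z gives the same grasp; the last joint's range is limited). The gripper opens to 85 mm and grips with 20 to 120 N. Pads are 22 mm wide; open, the fingers measure 114 mm over their backs; the gripper's body (76 mm by 85 mm) begins 54 mm behind the grasp point. The pads swing forward as they close: fully open they stand 13 mm farther back than shut.
Start: joints at [1.255, 0.383, 0.016, 1.37, -0.006, 1.388, -0.046], TCP at [0.156, -0.605, 0.231] pointing down, gripper open.
Joint ranges: [-2.95, 2.95], [-0.25, 2.06], [-1.52, 1.56], [0.18, 2.33], [-1.44, 4.58], [0.02, 2.06], [-3.01, 3.01]. Speed limits (rad/s): [2.39, 2.39, 3.01, 3.01, 3.14, 3.14, 3.14].

### API

Orientations are given as a unit quaternion [w, x, y, z].
In Python, from bench import r, capture, ticket gives the robot as it stands.
- The arm moves only by the tool arm_command, never from a script. Its argument "steps" is text: rows parted by semicolons, each of 5 numbers parted by spaces: the shift along the tool's x, y, z in cm, then the turn about the tool's z in rad, then the closure in counts, from 0 (fully open) to 255 (shut). In form: x y z turn grip; .... A call has exactly 5 rows; each row is the pose to reach, as a shift and turn from the pose commanded when the call began, along the tool's axes at that moment; what a row does not reach only later rows make up. A row lasts 1/12 s, in which the tool goes at most 41.7 mm and 7.16 degrees, less where a joint would pass 70% of its speed; a pose out of reach is approached as far as the arm can. A call with a gripper value outside its range is refused whole. The fingers move at their own pace and stop on an object; "squeeze" is the grip in N (left out, the last holds). Time passes only in rows, so rows that repeat a pose let the fingers close, or fill a call up. It gives the time, the measured TCP pose, the force, the opening and the grip force at its end, in the units of the state.
- r.get_obs(): the state, without advancing time (a new reading comes with each control period).
- capture(name): name is "scene" or "top" or "wrist"; returns a dict with "image" (384x512x3 uint8, red, green, blue), "camera_matrix" (3x3 intrinsics, pixels), "pose" (4x4, takes a point from camera to world coordinates). Camera axes: x right, y up, looking along -z (the intrinsics and any distortion apply to the point x, -y, -z); pixel columns grow to the right and rows downward; lengths in m; the calibration is good to about 2 mm. A picture is of the moment at which its call begins. There is no depth.
- ticket.job_done(): hands the job in; it is judged then, once.
The state is a dict: "time": time; "qpos": joint angles; "qvel": joint speeds; "tau": joint torques, N m; "tool_pos": TCP position; "tool_rot": TCP orientation; "ft_force": force on the tool from outside, world axes, zero at the start; "moment": the same for the moment, N m; "gripper_width": finger opening in m; "grasp_force": force on a finger pad.
Only numpy, scipy, OpenCV 4.12 (cv2) and the standard library are available. Lean on these libraries where they do the work, as an engineer would, in place of code of your own. Each camera call takes 0.05 s, during which the arm holds its last target. There are 200 camera calls.

### The job

Pull the spent drier cartridge out of the socket on the instrument panel and stand it fully down in the empty hole of the wooden rack and let go of it. Then take the fresh cartridge (the one of the same shape) out of the rack, carry it over the gauges and finish holding it still and upright, in line with the socket and about 1 cm above it, so that I can slip a seal ring on its spigot: do not let go of it and do not let it touch the panel at any time. Do not bump the gauges, and leave everything else where it is.

Things in the scene. Friction and masses are not known exactly. Their poses are not given: they have to be found in the camera images.
- spent: the spent drier cartridge, at the start upright in the panel's socket with its shoulder on the socket block (lower end 27 mm, top 157 mm above the table); loose, pulls straight up. 130 mm tall overall: spigot 14 mm across, 16 mm long, at the bottom, aluminium barrel 30 mm across from 16 to 120 mm above the bottom, black cap 23 mm across on the top 10 mm. About 0.1 kg. Origin: centre of the spigot's lower end; z runs up its axis.
- fresh: the fresh drier cartridge, at the start upright in one of the first three holes of the rack, its spigot end on the hole's floor, with 70 mm standing out above the rack (its top 145 mm above the table). Shape, size, weight, origin and axes as for the spent one: 130 mm tall, barrel 30 mm across.
- rack: plywood rack, fixed, a block 70 mm (its x) by 250 mm (its y) by 75 mm high, with a row of four round holes 33 mm across and 60 mm deep, rims chamfered 2 mm, at y = -90, -30, +30 and +90 mm on its centre line. Origin: centre of its underside, on the table. The hole at y = +90 mm is empty, the others hold the fresh cartridge, the vial and the nozzle tube in any order.
- rack_hole3 (a point): centre of the mouth of the rack's empty hole, 75 mm above the table (hole floor 15 mm above the table).
- panel: instrument panel lying on its face, fixed: aluminium plate 260 mm (its x) by 240 mm (its y), with an 18 mm rim. Origin: centre of its underside, on the table. At its centre stands a grey socket block 56 x 56 mm, its top 43 mm above the table, with a round hole.
- socket_mouth (a point): centre of the mouth of the socket, on top of the grey block, 43 mm above the table. Hole 18 mm across, 26 mm deep, for the cartridge's spigot; z up.
- gauges: the things that stand on the panel, fixed to it (origin and axes are the panel's): three black gauge bodies 60 mm across, with terminals up to 97 mm above the table, at x = -85, 0, +85, y = +83 mm; two smaller ones 48 mm across, up to 71 mm high, at x = -50, +50, y = -85 mm; a steel box 50 x 75 mm, up to 96 mm high, centred at x = -95, y = -8 mm.
- vial: bystander in the rack: short white vial 31 mm across with a domed cap, 91 mm tall. Origin: centre of its underside.
- nozzle_tube: bystander in the rack: tube 31 mm across, 70 mm tall, with a thin conical nozzle on top, 125 mm tall in all. Origin: centre of its underside.
- solder_spool: bystander: spool of solder 44 mm across, 50 mm tall, standing between the rack and the panel. Origin: centre of its underside.
- screwdriver: bystander: screwdriver 190 mm long, lying beyond the solder spool.
- marker: bystander: marker pen 125 mm long, 17 mm thick, lying on the robot's side of the rack.
- pliers: bystander: pliers 165 mm long, lying beyond the rack.
Not all that is in view belongs to the job. What is shaped like the fresh but purple or yellow is not meant. What is shaped like the spent but blue or pink is not meant.

How it is judged:
On the way, in this order (a step that is already met when the one before it is completed fails the run):
1. the spent cartridge stands in the rack's empty hole, let go (horizontal distance between spent and rack_hole3 below 0.006 m and z of spent in the frame of rack below 0.022 m and angle between spent's own z axis and vertical below 0.15 rad and contact force between spent and the fingers below 0.2 N), for 0.2 s.
2. the fresh cartridge is lifted out of the rack in the gripper (height (world z) of fresh above 0.08 m and contact force between fresh and the fingers above 1 N and contact force between fresh and rack below 0.2 N), for 0.1 s.
At the end, for the whole second after the job is handed in: Spent cartridge let go at rest in the empty hole (6 mm off axis at most, low end under 22 mm above the table, lean under 0.15 rad). Fresh one held by the fingers alone, still, lean under 0.1 rad, low end 3 to 20 mm above the socket mouth and within 7 mm of its axis, touching nothing else (all of step 1 and linear speed of spent below 0.03 m/s and horizontal distance between fresh and socket_mouth below 0.007 m and z of fresh in the frame of socket_mouth between 0.003 and 0.02 m and angle between fresh's own z axis and vertical below 0.1 rad and contact force between fresh and the fingers above 1 N and contact force between fresh and panel below 0.1 N and linear speed of fresh below 0.02 m/s and angular speed of fresh below 0.2 rad/s); the arm keeps its last pose, push and grip.
It fails at once if the fresh cartridge touches the panel or what stands on it (contact force between fresh and panel above 0.5 N).
It fails at once if the gauges are bumped (contact force between gauges and anything else above 4 N).
It fails at once if a bystander (vial, nozzle tube, solder spool, screwdriver, marker, pliers) is moved over 30 mm (distance of any of vial, nozzle_tube, solder_spool, screwdriver, marker, pliers from where it was at the start of the episode above 0.03 m).
It also fails if it takes over 62 s, if anything falls off the work surface, if the arm or the gripper's body presses on something with over 40 N, if the wrist force passes 120 N, or if a joint passes its speed limit or range.

## Working session

There is one attempt and no reset: what is moved stays moved. The work goes in short steps, Python scripts to look and compute and a tool call to move; the robot and the scene stay as the last step left them, time stands still between calls to the robot, and variables do not carry over. Pictures are saved under pics/ and viewed, at most 10 in all, crops included, and the job is handed in when it is done.

Besides the shell and the picture viewer there is one more tool, called after "Call:" by a JSON object that holds its "op" and its "data", one argument or row to a line. arm_command: Moves the arm, as the interface text tells. Its arguments: {"type":"object","properties":{"steps":{"type":"string"},"squeeze":{"type":"number"}},"required":["steps"]}

```bash
mkdir -p pics; cat > h.py <<'E'
import numpy as np, cv2
from bench import r, capture, ticket
def snap(n,f):
    c=capture(n); np.savez(f'pics/{f}.npz',**{k:np.array(c[k]) for k in('image','camera_matrix','pose')})
    cv2.imwrite(f'pics/{f}.png',c['image'][:,:,::-1]); return c
def load(f): return dict(np.load(f'pics/{f}.npz'))
def ray(c,u,v):
    d=np.linalg.inv(c['camera_matrix'])@[u,v,1]; d=d*[1,-1,-1]; P=c['pose']; return P[:3,3],P[:3,:3]@d
def onz(c,u,v,z):
    o,d=ray(c,u,v); return (o+d*(z-o[2])/d[2])
def proj(c,p):
    P=c['pose']; q=P[:3,:3].T@(np.array(p)-P[:3,3]); q=q*[1,-1,-1]; q=c['camera_matrix']@q; return q[:2]/q[2]
E
python3 - <<'E'
from h import *
o=r.get_obs(); print({k:np.round(v,3) for k,v in o.items()}, r.hold_point_z)
a=snap('top','top0');b=snap('scene','scene0')
print(a['pose'].round(3),b['pose'].round(3),a['camera_matrix'],[k for k in a])
cv2.imwrite('pics/both.png',cv2.resize(np.hstack([a['image'],b['image']])[:,:,::-1],(800,300)))
E
```

```text
{'time': np.float64(0.0), 'qpos': array([ 1.255,  0.384,  0.016,  1.371, -0.006,  1.388, -0.046]), 'qvel': array([-0.001, -0.   ,  0.001, -0.   ,  0.   ,  0.   ,  0.001]), 'tau': array([ 1.0000e-03, -6.2759e+01,  8.4500e-01, -3.7181e+01,  1.7000e-02,
        1.4000e-02,  0.0000e+00]), 'tool_pos': array([ 0.156, -0.605,  0.23 ]), 'tool_rot': array([-0.001,  0.992,  0.126, -0.   ]), 'ft_force': array([ 0.249, -0.674,  0.442]), 'moment': array([-0.002, -0.036,  0.022]), 'grasp_force': np.float64(0.0), 'gripper_width': np.float64(0.085)} 0.0187
[[-0.009  0.986 -0.168  0.311]
 [-1.    -0.004  0.028  0.087]
 [ 0.026  0.168  0.985  1.205]
 [ 0.     0.     0.     1.   ]] [[ 0.793 -0.419  0.442  0.869]
 [ 0.609  0.534 -0.587 -0.378]
 [ 0.01   0.734  0.679  0.595]
 [ 0.     0.     0.     1.   ]] [[481.2623981    0.         268.37074605]
 [  0.         481.2623981  195.95258369]
 [  0.           0.           1.        ]] ['image', 'camera_matrix', 'pose']
```

View pics/top0.png

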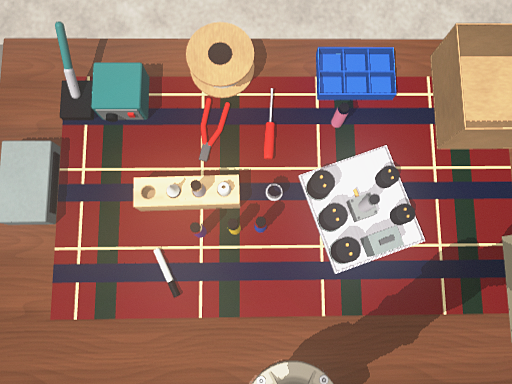

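View pics/scene0.png

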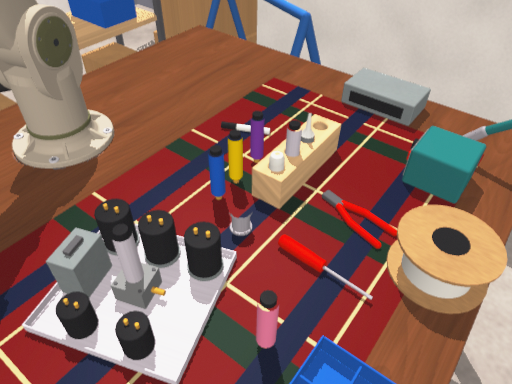

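The top view shows:
- The empty hole at about (148,192), with the nozzle tube at (174,190), the fresh cartridge at (198,187) and the vial at (224,188).
- The solder spool at (274,191), and the spent cartridge in the socket at about (365,205).

Things that could be mistaken for the cartridges, in scene pixels:
- **Fresh:** silver with a black cap, in the rack at (293,138), which I choose. Purple (257,135) and yellow (236,157) are decoys.
- **Spent:** silver, in the socket at (125,250), which I choose. Blue (217,173) and pink (267,320) are decoys.

Next is one close crop to check.

```bash
python3 - <<'E'
from h import *
a=load('top0')['image'][:,:,::-1];b=load('scene0')['image'][:,:,::-1]
x=cv2.resize(a[165:280,125:435],None,fx=2.5,fy=2.5,interpolation=cv2.INTER_CUBIC)
y=cv2.resize(b[100:210,190:350],None,fx=2.5,fy=2.5,interpolation=cv2.INTER_CUBIC); z=cv2.resize(b[210:320,50:200],None,fx=2.5,fy=2.5,interpolation=cv2.INTER_CUBIC)
w=np.hstack([y,z])
print(x.shape,w.shape)
W=max(x.shape[1],w.shape[1]); p=lambda i:cv2.copyMakeBorder(i,0,0,0,W-i.shape[1],cv2.BORDER_CONSTANT)
cv2.imwrite('pics/crop1.png',np.vstack([p(x),p(w)]))
E
```

```text
(288, 775, 3) (275, 775, 3)
```

View pics/crop1.png

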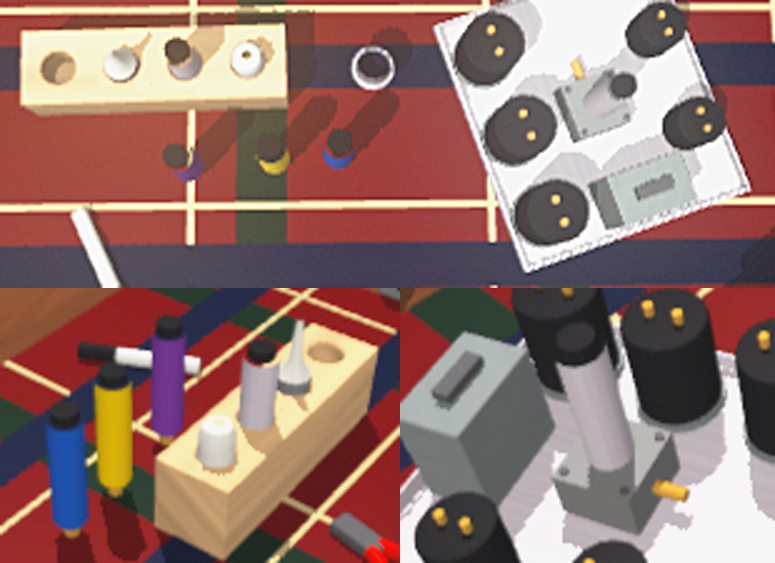

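The crop confirms the choice. Rack order from the empty hole is empty, nozzle tube, fresh (silver, black cap), vial. The spent cartridge is silver with a black cap, in the grey block. Now measuring.

```bash
cat > m.py <<'E'
from h import *
def blob(m,roi):
    x0,y0,x1,y1=roi; s=np.zeros(m.shape,np.uint8); s[y0:y1,x0:x1]=m[y0:y1,x0:x1]
    n,l,st,c=cv2.connectedComponentsWithStats(s); i=1+np.argmax(st[1:,4]); return c[i],st[i],(l==i).astype(np.uint8)
E
python3 - <<'E'
from m import *
a=load('top0'); im=a['image']; hsv=cv2.cvtColor(im,cv2.COLOR_RGB2HSV)
dark=(hsv[...,2]<75).astype(np.uint8)
# caps
for n,roi,z in(('spent cap',(366,192,384,207),.157),('fresh cap',(188,177,204,192),.145)):
    c,st,_=blob(((hsv[...,2]<90)).astype(np.uint8),roi); print(n,c,st,onz(a,*c,z))
# rack top: hull-based quad of light wood
wood=((abs(hsv[...,0].astype(int)-20)<8)&(hsv[...,1]>50)&(hsv[...,2]>200)).astype(np.uint8)
c,st,l=blob(wood,(125,165,250,220)); h=cv2.findContours(l,0,1)[0][0]; rc=cv2.minAreaRect(h); bx=cv2.boxPoints(rc); print('rack',st,[onz(a,*p,.075)[:2].round(4) for p in bx])
# hole: inside top face darker
hole=((hsv[...,2]<200)).astype(np.uint8); c,st,_=blob(hole,(138,183,160,203)); print('hole',c,st,onz(a,*c,.075))
# panel plate hull
wh=((hsv[...,1]<45)&(hsv[...,2]>190)).astype(np.uint8); 
c,st,l=blob(cv2.morphologyEx(wh,cv2.MORPH_CLOSE,np.ones((5,5),np.uint8)),(290,135,435,285)); h=cv2.findContours(l,0,1)[0][0]; bx=cv2.boxPoints(cv2.minAreaRect(h)); P=np.array([onz(a,*p,.018)[:2] for p in bx]); print('panel',P.round(4),P.mean(0),[np.linalg.norm(P[i]-P[i-1]).round(4) for i in range(4)])
b=load('scene0'); hb=cv2.cvtColor(b['image'],cv2.COLOR_RGB2HSV)
c,st,_=blob((hb[...,2]<80).astype(np.uint8),(281,116,308,132)); print('fresh scene',c,st,onz(b,*c,.140))
c,st,_=blob((hb[...,2]<80).astype(np.uint8),(108,222,136,240)); print('spent scene',c,st,onz(b,*c,.152))
E
```

```text
spent cap [374.7        199.03333333] [370 195   9   9  30] [ 0.48210382 -0.17875217  0.157     ]
fresh cap [191.5 183.5] [191 181   3   6   6] [0.52117442 0.22882259 0.145     ]
rack [134 165 116  35 462] [array([0.5513, 0.3749]), array([0.6017, 0.1059]), array([0.5318, 0.0935]), array([0.4828, 0.3601])]
hole [146.         190.98809524] [141 186  13  13  84] [0.51733568 0.34534894 0.075     ]
panel [[ 0.6311  0.0669]
 [ 0.7326 -0.2806]
 [ 0.3884 -0.3568]
 [ 0.2983 -0.0229]] [ 0.51262499 -0.14835551] [np.float64(0.3447), np.float64(0.362), np.float64(0.3526), np.float64(0.3458)]
fresh scene [296.875      122.27083333] [289 116  18  14 144] [0.52021633 0.2288118  0.14      ]
spent scene [120.60344828 230.27155172] [108 222  28  18 464] [ 0.48298605 -0.18013571  0.152     ]
```

```bash
python3 - <<'E'
from m import *
a=load('top0'); im=a['image']; hsv=cv2.cvtColor(im,cv2.COLOR_RGB2HSV)
print(onz(a,195.4,184.6,.145),onz(a,148.2,192.2,.075))
print(im[193,134:165].tolist()); print(hsv[185,160],hsv[200,180],hsv[207,180])
print(hsv[178:192,196].tolist())
m=((hsv[...,0]<30)&(hsv[...,0]>10)&(hsv[...,1]<150)&(hsv[...,2]>170)).astype(np.uint8)
m[:174]=0
m=cv2.morphologyEx(m,cv2.MORPH_OPEN,np.ones((3,3),np.uint8))
c,st,l=blob(m,(125,172,248,218)); h=cv2.findContours(l,0,1)[0][0]; bx=cv2.boxPoints(cv2.minAreaRect(h)); print(st,bx)
E
```

```text
[0.51863542 0.22009304 0.145     ] [0.51439368 0.34006926 0.075     ]
[[255, 250, 200], [248, 237, 192], [247, 236, 191], [246, 235, 188], [247, 236, 192], [248, 238, 191], [251, 231, 175], [182, 143, 109], [134, 108, 82], [148, 119, 91], [149, 120, 93], [148, 119, 92], [150, 122, 92], [163, 132, 100], [227, 189, 142], [219, 182, 136], [217, 179, 135], [217, 181, 136], [217, 179, 135], [216, 180, 134], [219, 180, 134], [247, 228, 173], [248, 246, 211], [247, 243, 209], [247, 243, 208], [247, 242, 206], [247, 242, 205], [247, 242, 204], [247, 243, 207], [247, 243, 207], [247, 243, 207]]
[ 27  38 247] [ 27  34 247] [ 16  99 196]
[[30, 27, 251], [21, 84, 254], [13, 98, 122], [10, 85, 96], [12, 84, 106], [12, 86, 110], [10, 82, 112], [11, 82, 112], [12, 82, 112], [12, 81, 113], [11, 80, 109], [12, 92, 100], [16, 108, 154], [15, 79, 193]]
[ 133  174  107   37 2822] [[131.79678 177.7407 ]
 [237.32626 172.03642]
 [239.21555 206.98836]
 [133.68607 212.69264]]
```

```bash
python3 - <<'E'
from m import *
a=load('top0'); im=a['image']; hsv=cv2.cvtColor(im,cv2.COLOR_RGB2HSV).astype(int)
face=((hsv[...,1]<72)&(hsv[...,2]>225)&(hsv[...,0]>14)&(hsv[...,0]<40)).astype(np.uint8)
c,st,l=blob(face,(125,174,248,218)); h=max(cv2.findContours(l,0,1)[0],key=cv2.contourArea); bx=cv2.boxPoints(cv2.minAreaRect(h))
P=np.array([onz(a,*p,.075)[:2] for p in bx]);print(st,bx.round(1).tolist(),P.round(4).tolist(),P.mean(0),[np.linalg.norm(P[i]-P[i-1]).round(4) for i in range(4)])
hm=(1-l).astype(np.uint8); c,st,lh=blob(hm,(138,182,159,203)); print('hole',c,st); hc=c
H=onz(a,*c,.075)[:2]
e=P[0]-P[3],P[1]-P[0]; L=max(e,key=np.linalg.norm); L/=np.linalg.norm(L); L*=np.sign(L[1]); print('rack y dir',L,'yaw',np.arctan2(-L[0],L[1]))
ctr=P.mean(0); print('hole3 from rect',ctr+.09*L,'from ellipse',H,'fresh from rect',ctr-.03*L)
c,st,_=blob(((hsv[...,2]<125)&(hsv[...,1]<90)).astype(np.uint8),(187,177,206,190)); print('fresh cap',c,st,onz(a,*c,.143))
# big gauges / panel yaw via terminals (brass)
br=((hsv[...,0]>15)&(hsv[...,0]<32)&(hsv[...,1]>90)&(hsv[...,2]>150)).astype(np.uint8); br[:,:298]=0;br[:,430:]=0;br[:145]=0;br[275:]=0
n,l2,s2,c2=cv2.connectedComponentsWithStats(br); print([(c2[i].round(1).tolist(),int(s2[i,4]),onz(a,*c2[i],.095)[:2].round(3).tolist()) for i in range(1,n)])
E
```

```text
[ 134  175  105   32 2045] [[133.10000610351562, 177.8000030517578], [238.0, 174.5], [238.89999389648438, 202.8000030517578], [134.0, 206.10000610351562]] [[0.5494, 0.3769], [0.5567, 0.1276], [0.488, 0.1253], [0.4813, 0.3722]] [0.51885811 0.25051839] [np.float64(0.0682), np.float64(0.2494), np.float64(0.0687), np.float64(0.247)]
hole [147.59116022 191.87845304] [140 185  16  15 181]
rack y dir [-0.02904331  0.99957815] yaw 0.0290473952355237
hole3 from rect [0.51624421 0.34048042] from ellipse [0.51517434 0.34152896] fresh from rect [0.51972941 0.22053105]
fresh cap [195.30188679 184.73584906] [191 181   9   8  53] [0.51871722 0.22055821 0.143     ]
[([317.0, 147.0], 1, [0.619, -0.062]), ([317.0, 152.0], 1, [0.606, -0.061]), ([317.0, 154.5], 2, [0.6, -0.061]), ([320.0, 165.0], 1, [0.575, -0.068]), ([401.0, 166.0], 1, [0.572, -0.261]), ([403.5, 166.0], 2, [0.572, -0.267]), ([416.0, 166.0], 1, [0.572, -0.297]), ([418.0, 166.0], 1, [0.572, -0.302]), ([312.0, 169.0], 3, [0.565, -0.048]), ([389.1, 170.1], 8, [0.562, -0.232]), ([321.0, 176.5], 10, [0.547, -0.069]), ([392.1, 177.1], 8, [0.545, -0.239]), ([324.1, 185.1], 8, [0.526, -0.076]), ([355.5, 192.0], 24, [0.509, -0.15]), ([333.9, 209.9], 8, [0.467, -0.097]), ([404.9, 208.9], 8, [0.468, -0.265]), ([407.7, 215.9], 9, [0.452, -0.27]), ([337.0, 219.0], 9, [0.445, -0.104]), ([347.0, 244.2], 10, [0.387, -0.125]), ([418.0, 244.0], 1, [0.386, -0.291]), ([323.0, 247.0], 1, [0.381, -0.069]), ([412.5, 246.0], 2, [0.381, -0.278]), ([415.0, 246.0], 1, [0.381, -0.283]), ([350.5, 253.5], 12, [0.365, -0.132]), ([320.0, 254.0], 1, [0.365, -0.062])]
```

```bash
cat > go.py <<'E'
import sys
from h import *
from scipy.spatial.transform import Rotation as R
def go(x,y,z,th=1.60):
    o=r.get_obs(); q=o['tool_rot']; M=R.from_quat([q[1],q[2],q[3],q[0]]).as_matrix()
    d=M.T@(np.array([x,y,z])-o['tool_pos'])*100; cur=np.arctan2(M[1,0],M[0,0])
    print('t',round(float(o['time']),2),'pos',o['tool_pos'].round(4),'tilt',np.round(M[2,:2],3),'th',cur.round(3),'shift',d.round(2),'turn',round(-(th-cur),3),'w',round(float(o['gripper_width']),4),'F',o['ft_force'].round(1),'g',round(float(o['grasp_force']),1))
if __name__=='__main__': go(*map(float,sys.argv[1:]))
E
python3 go.py .4825 -.179 .215
```

```text
t 0.1 pos [ 0.1562 -0.6047  0.2304] tilt [-0.    -0.002] th 0.253 shift [ 42.24 -33.05   1.59] turn -1.347 w 0.0854 F [1.1 0.7 0.2] g 0.0
```

Call:
{"op": "arm_command", "data": {
  "steps": "3.4 -2.6 0.1 -0.1 0;6.8 -5.2 0.2 -0.2 0;10.2 -7.8 0.4 -0.3 0;13.6 -10.4 0.5 -0.4 0;17 -13 0.6 -0.5 0",
  "squeeze": 40
}}

```text
time: 0.52
tool_pos: [0.2856, -0.4393, 0.225]
tool_rot: [-0.0, 0.929, 0.37, -0.0]
ft_force: [1.3, -0.5, -0.9]
gripper_width: 0.0856
grasp_force: 0.0
```

```bash
python3 go.py .4825 -.179 .215
```

```text
t 0.52 pos [ 0.2856 -0.4393  0.225 ] tilt [-0.    -0.001] th 0.758 shift [32.2  -5.37  1.  ] turn -0.842 w 0.0856 F [ 1.3 -0.5 -0.9] g 0.0
```

Call:
{"op": "arm_command", "data": {
  "steps": "3.6 -0.6 0.2 -0.1 0;7.2 -1.2 0.4 -0.2 0;10.8 -1.8 0.6 -0.3 0;14.4 -2.4 0.8 -0.4 0;18 -3 1 -0.5 0"
}}

```text
time: 0.93
tool_pos: [0.3962, -0.2946, 0.2152]
tool_rot: [-0.0, 0.809, 0.588, -0.0]
ft_force: [0.7, -0.6, -0.3]
gripper_width: 0.0857
grasp_force: 0.0
```

```bash
python3 go.py .4825 -.179 .215
```

```text
t 0.93 pos [ 0.3962 -0.2946  0.2152] tilt [ 0. -0.] th 1.258 shift [13.65  4.65  0.02] turn -0.342 w 0.0857 F [ 0.7 -0.6 -0.3] g 0.0
```

Call:
{"op": "arm_command", "data": {
  "steps": "3.4 1.2 0 -0.1 0;7 2.4 0 -0.2 0;10.5 3.5 0 -0.3 0;13.65 4.65 0 -0.34 0;13.65 4.65 0 -0.34 0"
}}

```text
time: 1.35
tool_pos: [0.486, -0.1735, 0.2154]
tool_rot: [-0.001, 0.695, 0.719, 0.002]
ft_force: [-0.0, -0.2, 0.6]
gripper_width: 0.0854
grasp_force: 0.0
```

```bash
python3 go.py .4825 -.179 .110; python3 - <<'E'
from h import *
w=snap('wrist','w1'); 
print(proj(w,[.4825,-.179,.157]),w['pose'].round(3))
E
```

```text
t 1.35 pos [ 0.486  -0.1735  0.2154] tilt [0.003 0.002] th 1.606 shift [-0.57 -0.39 10.54] turn 0.006 w 0.0854 F [-0.  -0.2  0.6] g 0.0
[248.82621898 217.50243574] [[ 0.999 -0.031 -0.013  0.483]
 [ 0.034  0.951  0.308 -0.095]
 [ 0.002 -0.309  0.951  0.357]
 [ 0.     0.     0.     1.   ]]
```

View pics/w1.png

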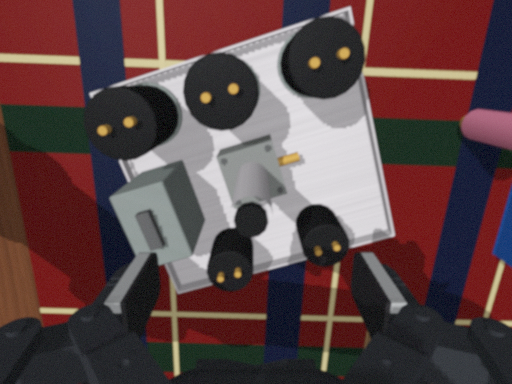

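The wrist view shows the cap at about (250,219), against a predicted (249,217), and the spent cartridge stands clear between the open fingers. Now settling, then descending.

Call:
{"op": "arm_command", "data": {
  "steps": "0 0 0 0 0;0 0 0 0 0;0 0 0 0 0;0 0 0 0 0;0 0 0 0 0"
}}

```text
time: 1.82
tool_pos: [0.4821, -0.1821, 0.2155]
tool_rot: [0.0, 0.7, 0.714, -0.0]
ft_force: [0.5, -0.2, -0.3]
gripper_width: 0.0853
grasp_force: 0.0
```

```bash
python3 go.py .4825 -.179 .110; python3 - <<'E'
from m import *
w=snap('wrist','w2'); hsv=cv2.cvtColor(w['image'],cv2.COLOR_RGB2HSV)
p=proj(w,[.4825,-.179,.157]).astype(int); c,st,_=blob((hsv[...,2]<60).astype(np.uint8),(p[0]-22,p[1]-16,p[0]+22,p[1]+20)); print(p,c,st,onz(w,*c,.157))
E
```

```text
t 1.82 pos [ 0.4821 -0.1821  0.2155] tilt [-0. -0.] th 1.591 shift [ 0.31  0.05 10.55] turn -0.009 w 0.0853 F [ 0.5 -0.2 -0.3] g 0.0
[255 204] [256.93348624 206.49197248] [233 189  41  35 872] [ 0.48347375 -0.18001057  0.157     ]
```

Call:
{"op": "arm_command", "data": {
  "steps": "0.25 0.1 2 0 0;0.25 0.1 4.5 0 0;0.25 0.1 7 0 0;0.25 0.1 9.5 0 0;0.25 0.1 10.5 0 0"
}}

```text
time: 2.28
tool_pos: [0.4815, -0.1785, 0.1073]
tool_rot: [-0.002, 0.7, 0.715, -0.001]
ft_force: [-0.6, -0.4, -0.8]
gripper_width: 0.0855
grasp_force: 0.0
```

Call:
{"op": "arm_command", "data": {
  "steps": "0 0 0 0 0;0 0 0 0 120;0 0 0 0 255;0 0 0 0 255;0 0 0 0 255",
  "squeeze": 40
}}

```text
time: 2.7
tool_pos: [0.4844, -0.1789, 0.1118]
tool_rot: [0.001, 0.699, 0.715, 0.0]
ft_force: [0.9, -1.1, 0.3]
gripper_width: 0.0387
grasp_force: 0.0
```

Call:
{"op": "arm_command", "data": {
  "steps": "0 0 0 0 255;0 0 0 0 255;0 0 0 0 255;0 0 0 0 255;0 0 0 0 255"
}}

```text
time: 3.12
tool_pos: [0.4842, -0.1789, 0.1116]
tool_rot: [0.001, 0.699, 0.715, 0.0]
ft_force: [-0.9, 0.7, 7.1]
gripper_width: 0.0289
grasp_force: 39.2
```

```bash
python3 go.py .483 -.1795 .24
```

```text
t 3.12 pos [ 0.4842 -0.1789  0.1116] tilt [-0.001  0.002] th 1.593 shift [ -0.07  -0.1  -12.84] turn -0.007 w 0.0289 F [-0.9  0.7  7.1] g 39.2
```

Call:
{"op": "arm_command", "data": {
  "steps": "0 0 -0.6 0 255;0 0 -1.4 0 255;0 0 -2.4 0 255;0 0 -4 0 255;0 0 -6 0 255"
}}

```text
time: 3.53
tool_pos: [0.4829, -0.1784, 0.1709]
tool_rot: [-0.001, 0.699, 0.715, -0.0]
ft_force: [0.6, -0.2, -1.1]
gripper_width: 0.0287
grasp_force: 39.6
```

Call:
{"op": "arm_command", "data": {
  "steps": "0 0 -2 0 255;0 0 -4 0 255;0 0 -6 0 255;0 0 -8 0 255;0 0 -8 0 255"
}}

```text
time: 3.95
tool_pos: [0.4853, -0.1789, 0.2557]
tool_rot: [0.003, 0.699, 0.715, 0.001]
ft_force: [0.6, 0.9, -0.9]
gripper_width: 0.0289
grasp_force: 39.7
```

```bash
python3 go.py .516 .341 .25
```

```text
t 3.95 pos [ 0.4853 -0.1789  0.2557] tilt [-0.003  0.007] th 1.593 shift [51.91  4.22  0.45] turn -0.007 w 0.0289 F [ 0.6  0.9 -0.9] g 39.7
```

Call:
{"op": "arm_command", "data": {
  "steps": "1.5 0.1 0 0 255;4.5 0.4 0 0 255;8 0.6 0 0 255;11.5 0.9 0 0 255;15 1.2 0 0 255"
}}

```text
time: 4.37
tool_pos: [0.4918, -0.027, 0.2508]
tool_rot: [0.0, 0.699, 0.715, 0.0]
ft_force: [1.2, 0.2, -1.0]
gripper_width: 0.029
grasp_force: 39.6
```

Call:
{"op": "arm_command", "data": {
  "steps": "3.5 0.3 0 0 255;7 0.6 0 0 255;10.5 0.9 0 0 255;14 1.2 0 0 255;17.5 1.5 0 0 255"
}}

```text
time: 4.78
tool_pos: [0.503, 0.1484, 0.2509]
tool_rot: [0.0, 0.699, 0.715, 0.0]
ft_force: [0.8, -0.3, -1.1]
gripper_width: 0.0292
grasp_force: 39.6
```

Call:
{"op": "arm_command", "data": {
  "steps": "3.5 0.3 0 0 255;7 0.6 0 0 255;10.5 0.9 0 0 255;13 1.1 0 0 255;14.5 1.2 0 0 255"
}}

```text
time: 5.2
tool_pos: [0.5108, 0.2959, 0.2505]
tool_rot: [-0.001, 0.698, 0.716, 0.0]
ft_force: [-0.9, 0.2, -0.9]
gripper_width: 0.029
grasp_force: 39.6
```

```bash
python3 go.py .516 .341 .25
```

```text
t 5.2 pos [0.5108 0.2959 0.2505] tilt [ 0.002 -0.001] th 1.597 shift [4.5  0.64 0.05] turn -0.003 w 0.029 F [-0.9  0.2 -0.9] g 39.6
```

Call:
{"op": "arm_command", "data": {
  "steps": "0.5 0.3 0 0 255;0.5 0.5 0 0 255;0.5 0.5 0 0 255;0.5 0.5 0 0 255;0.5 0.5 0 0 255"
}}

```text
time: 5.62
tool_pos: [0.5177, 0.2954, 0.2506]
tool_rot: [0.0, 0.7, 0.714, -0.0]
ft_force: [-0.0, -0.3, -1.0]
gripper_width: 0.0286
grasp_force: 39.7
```

```bash
python3 go.py .516 .341 .25; python3 - <<'E'
from m import *
w=snap('wrist','w3'); print(proj(w,[.516,.341,.075]),proj(w,[.519,.2205,.145])); snap('top','t3')
E
```

```text
t 5.62 pos [0.5177 0.2954 0.2506] tilt [-0.001  0.   ] th 1.59 shift [ 4.56 -0.08  0.05] turn -0.01 w 0.0286 F [-0.  -0.3 -1. ] g 39.7
[253.80953659 117.59023113] [254.67029003 271.24662486]
```

View pics/w3.png

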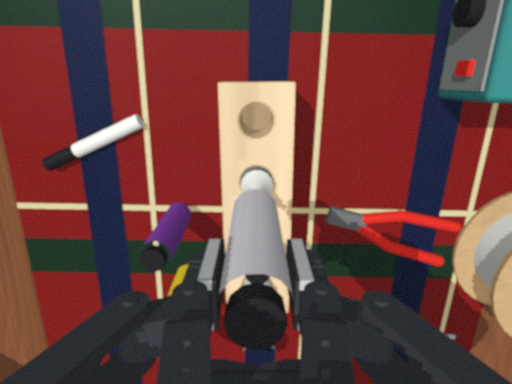

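The wrist view shows the empty hole at about (256,119) and the spent cartridge held upright between the fingers, cap at (255,317), spigot end near (258,182) in front of the nozzle tube. Measuring both.

```bash
python3 - <<'E'
from m import *
w=load('w3'); hsv=cv2.cvtColor(w['image'],cv2.COLOR_RGB2HSV).astype(int)
print(hsv[119,225:292:6].tolist())
face=((hsv[...,2]>235)).astype(np.uint8)
x0,y0,x1,y1=235,95,278,142
s=(hsv[...,2]<225).astype(np.uint8); c,st,l=blob(s,(x0,y0,x1,y1)); h=max(cv2.findContours(l,0,1)[0],key=cv2.contourArea); e=cv2.fitEllipse(cv2.convexHull(h)); print('hole',c,st,e,onz(w,*e[0],.075))
# held barrel edges per row
g=((hsv[...,1]<25)&(hsv[...,2]>60)&(hsv[...,2]<230)).astype(np.uint8)
for v in range(200,290,12):
    u=np.where(g[v,215:300])[0]+215; print(v,u.min() if len(u) else 0,u.max() if len(u) else 0,end=' | ')
print()
for z in (.166,.182,.286,.296): print(z,proj(w,[.5177,.2954,z]))
E
```

```text
[[19, 70, 245], [19, 71, 242], [20, 79, 213], [18, 86, 160], [18, 87, 159], [18, 83, 178], [18, 82, 180], [18, 85, 179], [18, 83, 190], [19, 68, 253], [19, 68, 255], [19, 70, 251]]
hole [255.23668122 119.56855895] [ 237  101   38   38 1145] ((255.16677856445312, 119.52167510986328), (37.54224395751953, 38.474708557128906), 42.87076950073242) [0.51729938 0.33924742 0.075     ]
200 236 273 | 212 233 276 | 224 231 278 | 236 230 280 | 248 215 299 | 260 215 299 | 272 221 299 | 284 220 299 | 
0.166 [254.70527225 196.01630116]
0.182 [254.69284625 203.9087757 ]
0.286 [254.53876927 301.7720051 ]
0.296 [254.51013471 319.95947352]
```

Call:
{"op": "arm_command", "data": {
  "steps": "2 0 0 0 255;3.5 -0.1 0 0 255;4.5 -0.1 0.5 0 255;4.5 -0.1 1.5 0 255;4.5 -0.1 3 0 255"
}}

```text
time: 6.13
tool_pos: [0.5152, 0.3427, 0.2205]
tool_rot: [0.0, 0.699, 0.715, 0.001]
ft_force: [0.2, -0.6, -1.7]
gripper_width: 0.0288
grasp_force: 39.7
```

Call:
{"op": "arm_command", "data": {
  "steps": "0 0 2 0 255;0 0 4 0 255;0 0 5.7 0 255;0 0 5.7 0 255;0 0 5.7 0 255"
}}

```text
time: 6.55
tool_pos: [0.5149, 0.3406, 0.1622]
tool_rot: [-0.0, 0.7, 0.715, -0.001]
ft_force: [-0.8, 0.5, -1.4]
gripper_width: 0.0289
grasp_force: 39.7
```

Call:
{"op": "arm_command", "data": {
  "steps": "0 0 0 0 255;0 0 0 0 255;0 0 0 0 255;0 0 0 0 255;0 0 0 0 255"
}}

```text
time: 6.97
tool_pos: [0.5152, 0.3424, 0.1641]
tool_rot: [0.0, 0.699, 0.715, 0.001]
ft_force: [-0.4, -0.2, -1.3]
gripper_width: 0.0289
grasp_force: 39.8
```

```bash
python3 go.py .517 .3406 .150; python3 - <<'E'
from m import *
w=snap('wrist','w4'); snap('scene','s4')
E
```

```text
t 6.97 pos [0.5152 0.3424 0.1641] tilt [0.001 0.001] th 1.593 shift [-0.18  0.17  1.41] turn -0.007 w 0.0289 F [-0.4 -0.2 -1.3] g 39.8
```

```bash
python3 - <<'E'
from m import *
P=[]
for i in range(8):
    capture('wrist'); P.append(r.get_obs()['tool_pos'])
P=np.array(P)*1000; print(P.round(1).tolist(),P.mean(0),P.std(0))
E
python3 go.py .517 .3406 .150
```

```text
[[515.1, 342.3, 163.7], [515.1, 342.2, 163.6], [515.0, 342.2, 163.5], [515.0, 342.2, 163.5], [515.0, 342.2, 163.5], [515.0, 342.2, 163.5], [515.0, 342.2, 163.5], [515.0, 342.2, 163.5]] [515.03933822 342.19926891 163.5256715 ] [0.01818543 0.02738993 0.07141613]
t 7.47 pos [0.515  0.3422 0.1635] tilt [ 0. -0.] th 1.593 shift [-0.16  0.19  1.35] turn -0.007 w 0.0289 F [-1.   0.2 -0.6] g 39.8
```

Call:
{"op": "arm_command", "data": {
  "steps": "-0.15 0.2 0 0 255;-0.15 0.2 0 0 255;-0.15 0.2 0.3 0 255;-0.15 0.2 0.6 0 255;-0.15 0.2 0.6 0 255"
}}

```text
time: 7.88
tool_pos: [0.5167, 0.3404, 0.1565]
tool_rot: [-0.0, 0.699, 0.715, -0.001]
ft_force: [-0.3, 0.0, -1.6]
gripper_width: 0.0292
grasp_force: 39.8
```

```bash
python3 - <<'E'
from m import *
for i in range(5): capture('top')
w=snap('wrist','w5'); s=snap('scene','s5')
p=proj(s,[.517,.3406,.075]).astype(int); print(p)
a=cv2.resize(s['image'][max(p[1]-60,0):p[1]+40,p[0]-60:p[0]+60,::-1],None,fx=3,fy=3); b=w['image'][:,100:440,::-1]
cv2.imwrite('pics/c5.png',np.hstack([cv2.copyMakeBorder(a,0,384-a.shape[0],0,0,0),b]))
E
python3 go.py .517 .3406 .12
```

```text
[320 124]
t 8.23 pos [0.5171 0.3408 0.1576] tilt [0. 0.] th 1.593 shift [-0.02 -0.01  3.76] turn -0.007 w 0.0289 F [-0.4 -0.4 -1. ] g 39.8
```

View pics/c5.png

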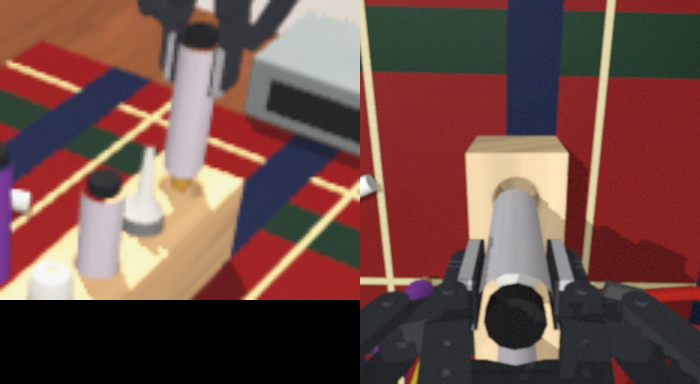

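The spent cartridge is upright and centred over the empty hole, with its brass spigot tip at the mouth. Lowering slowly.

Call:
{"op": "arm_command", "data": {
  "steps": "0 0 0.5 0 255;0 0 1 0 255;0 0 1.5 0 255;0 0 2 0 255;0 0 2.5 0 255"
}}

```text
time: 8.65
tool_pos: [0.517, 0.3406, 0.1316]
tool_rot: [-0.0, 0.699, 0.715, -0.0]
ft_force: [-0.3, 0.2, -1.6]
gripper_width: 0.0291
grasp_force: 39.8
```

```bash
python3 go.py .517 .3406 .10
```

```text
t 8.65 pos [0.517  0.3406 0.1316] tilt [-0. -0.] th 1.593 shift [0.   0.01 3.16] turn -0.007 w 0.0291 F [-0.3  0.2 -1.6] g 39.8
```

No side force, so it is inside the rim.

Call:
{"op": "arm_command", "data": {
  "steps": "0 0 0.6 0 255;0 0 1.2 0 255;0 0 1.8 0 255;0 0 2.3 0 255;0 0 2.7 0 255"
}}

```text
time: 9.07
tool_pos: [0.517, 0.3406, 0.1047]
tool_rot: [-0.0, 0.699, 0.715, -0.0]
ft_force: [-0.0, -0.8, -0.9]
gripper_width: 0.0289
grasp_force: 39.8
```

Call:
{"op": "arm_command", "data": {
  "steps": "0 0 0.1 0 255;0 0 0.2 0 255;0 0 0.3 0 255;0 0 0.4 0 255;0 0 0.4 0 255"
}}

```text
time: 9.48
tool_pos: [0.5171, 0.3408, 0.1015]
tool_rot: [-0.0, 0.699, 0.715, 0.0]
ft_force: [-0.2, 0.1, -1.8]
gripper_width: 0.0291
grasp_force: 39.8
```

```bash
python3 go.py .517 .3406 .10
```

```text
t 9.48 pos [0.5171 0.3408 0.1015] tilt [0. 0.] th 1.593 shift [-0.02 -0.01  0.15] turn -0.007 w 0.0291 F [-0.2  0.1 -1.8] g 39.8
```

Call:
{"op": "arm_command", "data": {
  "steps": "0 0 0.1 0 255;0 0 0.15 0 255;0 0 0.15 0 255;0 0 0.15 0 140;0 0 0.15 0 80"
}}

```text
time: 9.9
tool_pos: [0.5172, 0.3409, 0.1003]
tool_rot: [0.0, 0.699, 0.715, 0.0]
ft_force: [-0.5, -0.9, -0.1]
gripper_width: 0.0492
grasp_force: 0.0
```

Call:
{"op": "arm_command", "data": {
  "steps": "0 0 0 0 0;0 0 0 0 0;0 0 0 0 0;0 0 0 0 0;0 0 -1 0 0"
}}

```text
time: 10.32
tool_pos: [0.5162, 0.3398, 0.1084]
tool_rot: [-0.0, 0.699, 0.715, -0.002]
ft_force: [0.3, 0.3, 0.2]
gripper_width: 0.0854
grasp_force: 0.0
```

```bash
python3 go.py .517 .3406 .19
```

```text
t 10.32 pos [0.5162 0.3398 0.1084] tilt [-0.002 -0.003] th 1.593 shift [ 0.06  0.06 -8.16] turn -0.007 w 0.0854 F [0.3 0.3 0.2] g 0.0
```

Call:
{"op": "arm_command", "data": {
  "steps": "0 0 -2 0 0;0 0 -5 0 0;0 0 -8 0 0;-1 0 -8.5 0 0;-3 0 -8.5 0 0"
}}

```text
time: 10.73
tool_pos: [0.5175, 0.3144, 0.1991]
tool_rot: [-0.0, 0.698, 0.716, 0.003]
ft_force: [0.2, -0.5, -0.6]
gripper_width: 0.0854
grasp_force: 0.0
```

Call:
{"op": "arm_command", "data": {
  "steps": "-3 0 0 0 0;-6 0.05 0 0 0;-9 0.1 0 0 0;-9 0.1 0 0 0;-9 0.1 0 0 0"
}}

```text
time: 11.15
tool_pos: [0.5216, 0.2183, 0.1957]
tool_rot: [0.001, 0.701, 0.713, 0.0]
ft_force: [-1.0, 0.1, 0.0]
gripper_width: 0.0851
grasp_force: 0.0
```

```bash
python3 - <<'E'
from m import *
for i in range(4): capture('top')
t=snap('top','t6'); s=snap('scene','s6'); w=snap('wrist','w6')
b=np.hstack([cv2.resize(s['image'][85:215,230:360],(384,384)),w['image'][:,56:456]])
cv2.imwrite('pics/c6.png',b[:,:,::-1]); print(proj(w,[.5205,.2206,.145]),proj(w,[.517,.3406,.145]))
hsv=cv2.cvtColor(w['image'],cv2.COLOR_RGB2HSV)
for q in([.5205,.2206,.145],[.517,.3406,.145]):
    p=proj(w,q).astype(int); c,st,_=blob((hsv[...,2]<60).astype(np.uint8),(max(p[0]-24,0),max(p[1]-24,0),p[0]+24,p[1]+22)); print(c,st,onz(w,*c,.145))
E
python3 go.py .5205 .2206 .1
```

```text
[255.01977189 217.02002831] [253.58170668  -0.97586055]
[256.14910314 217.41255605] [240 200  33  35 892] [0.52120745 0.2203525  0.145     ]
[254.24154589  10.40338164] [235   0  40  22 828] [0.51745173 0.33542192 0.145     ]
t 11.5 pos [0.5203 0.2221 0.1951] tilt [ 0.001 -0.   ] th 1.595 shift [-0.15  0.01  9.51] turn -0.005 w 0.0854 F [ 0.5 -0.2  0.7] g 0.0
```

View pics/c6.png

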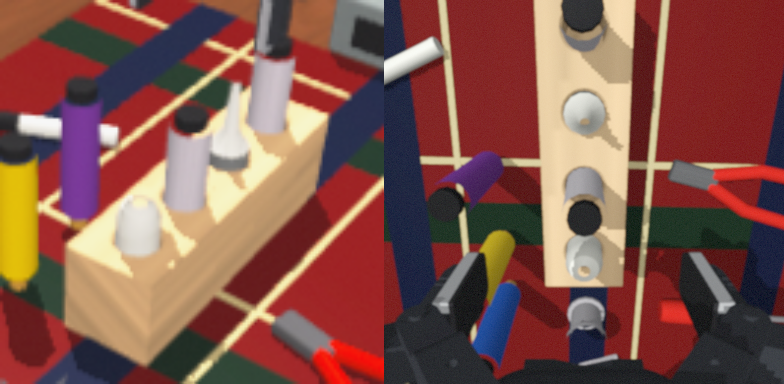

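Spent stands fully down in its hole, its cap level with the fresh one. The fresh cap at about (256,217) in the wrist view is where predicted, and the purple, yellow and blue decoys are clear of the fingers. Descending.

Call:
{"op": "arm_command", "data": {
  "steps": "-0.15 0.05 1.5 0 0;-0.15 0.05 4 0 0;-0.15 0.05 6.5 0 0;-0.15 0.05 8.5 0 0;-0.15 0.05 9.5 0 0"
}}

```text
time: 11.92
tool_pos: [0.5198, 0.2191, 0.0972]
tool_rot: [-0.001, 0.699, 0.715, -0.002]
ft_force: [-0.1, 0.3, -0.2]
gripper_width: 0.0854
grasp_force: 0.0
```

Call:
{"op": "arm_command", "data": {
  "steps": "0 0 0 0 0;0 0 0 0 0;0 0 0 0 120;0 0 0 0 255;0 0 0 0 255",
  "squeeze": 40
}}

```text
time: 12.33
tool_pos: [0.522, 0.2197, 0.1013]
tool_rot: [0.001, 0.699, 0.715, 0.001]
ft_force: [0.3, 0.2, -0.4]
gripper_width: 0.0517
grasp_force: 0.0
```

Call:
{"op": "arm_command", "data": {
  "steps": "0 0 0 0 255;0 0 0 0 255;0 0 0 0 255;0 0 0 0 255;0 0 0 0 255"
}}

```text
time: 12.75
tool_pos: [0.5216, 0.2195, 0.1007]
tool_rot: [0.0, 0.699, 0.715, 0.001]
ft_force: [-1.1, -0.5, 6.0]
gripper_width: 0.0289
grasp_force: 39.3
```

```bash
python3 go.py .5205 .2206 .25
```

```text
t 12.75 pos [0.5216 0.2195 0.1007] tilt [0.    0.001] th 1.593 shift [  0.11  -0.09 -14.93] turn -0.007 w 0.0289 F [-1.1 -0.5  6. ] g 39.3
```

Call:
{"op": "arm_command", "data": {
  "steps": "0 0 -0.8 0 255;0 0 -2 0 255;0 0 -3.5 0 255;0 0 -5.5 0 255;0 0 -7.5 0 255"
}}

```text
time: 13.17
tool_pos: [0.5209, 0.2192, 0.1764]
tool_rot: [-0.0, 0.699, 0.715, -0.0]
ft_force: [-0.2, -0.2, -0.6]
gripper_width: 0.0287
grasp_force: 39.6
```

Call:
{"op": "arm_command", "data": {
  "steps": "0 0 -2 0 255;0 0 -4 0 255;0 0 -6 0 255;0 0 -8 0 255;0 0 -8.5 0 255"
}}

```text
time: 13.58
tool_pos: [0.5221, 0.2202, 0.2643]
tool_rot: [0.001, 0.699, 0.715, 0.002]
ft_force: [-0.5, 0.8, -0.1]
gripper_width: 0.0291
grasp_force: 39.6
```

```bash
python3 go.py .4835 -.1805 .26
```

```text
t 13.58 pos [0.5221 0.2202 0.2643] tilt [0.002 0.005] th 1.593 shift [-39.97  -4.76   0.33] turn -0.007 w 0.0291 F [-0.5  0.8 -0.1] g 39.6
```

Call:
{"op": "arm_command", "data": {
  "steps": "-1.5 -0.2 0 0 255;-4.5 -0.5 0 0 255;-8 -0.95 0 0 255;-11.5 -1.4 0 0 255;-15 -1.8 0 0 255"
}}

```text
time: 14.0
tool_pos: [0.5057, 0.0676, 0.2597]
tool_rot: [-0.0, 0.699, 0.715, -0.0]
ft_force: [0.8, 0.7, -0.3]
gripper_width: 0.029
grasp_force: 39.6
```

Call:
{"op": "arm_command", "data": {
  "steps": "-3.5 -0.4 0 0 255;-7 -0.8 0 0 255;-10.5 -1.25 0 0 255;-14 -1.7 0 0 255;-17 -2 0 0 255"
}}

```text
time: 14.42
tool_pos: [0.4893, -0.1041, 0.2598]
tool_rot: [0.0, 0.7, 0.714, -0.0]
ft_force: [1.0, -0.3, -0.2]
gripper_width: 0.0288
grasp_force: 39.6
```

Call:
{"op": "arm_command", "data": {
  "steps": "-3 -0.35 0 0 255;-5.5 -0.65 0 0 255;-7.2 -0.85 0 0 255;-8 -0.9 0 0 255;-8 -0.9 0 0 255"
}}

```text
time: 14.83
tool_pos: [0.4824, -0.1835, 0.2594]
tool_rot: [-0.0, 0.7, 0.714, -0.0]
ft_force: [-0.0, -0.4, -0.7]
gripper_width: 0.0288
grasp_force: 39.6
```

Call:
{"op": "arm_command", "data": {
  "steps": "0 0 0 0 255;0 0 0 0 255;0 0 0 0 255;0 0 0 0 255;0 0 0 0 255"
}}

```text
time: 15.25
tool_pos: [0.4833, -0.1808, 0.2601]
tool_rot: [0.0, 0.699, 0.715, 0.0]
ft_force: [0.1, -0.2, -0.6]
gripper_width: 0.029
grasp_force: 39.6
```

```bash
python3 - <<'E'
from m import *
for i in range(3): capture('top')
t=snap('top','t7'); s=snap('scene','s7'); w=snap('wrist','w7')
b=np.hstack([cv2.resize(s['image'][130:340,20:230],(384,384)),w['image'][:,56:456]])
cv2.imwrite('pics/c7.png',b[:,:,::-1]); p=r.get_obs()['tool_pos']
print(proj(w,[.4835,-.180,.043]),[proj(w,[p[0],p[1],z]).round(1) for z in(p[2]-.0857,p[2]-.07,p[2]+.044)])
E
python3 go.py .4835 -.1805 .145
```

```text
[255.22702244 154.65444399] [array([254.7, 195.6]), array([254.7, 203.3]), array([254.4, 317.2])]
t 15.55 pos [ 0.4831 -0.1816  0.26  ] tilt [0. 0.] th 1.593 shift [ 0.11  0.05 11.5 ] turn -0.007 w 0.0288 F [-0.   0.5 -1.7] g 39.6
```

View pics/c7.png

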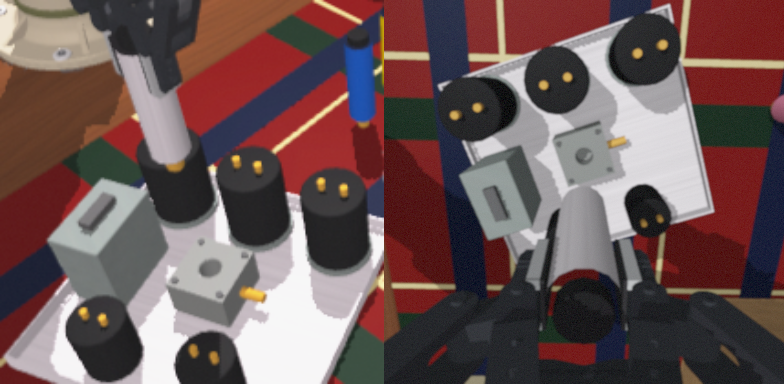

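The socket mouth is visible at about (257,155) in the wrist view and (135,276) in the scene view, with the fresh cartridge upright above and clear of the gauges. Measuring it.

```bash
python3 - <<'E'
from m import *
for f,(u,v),k in(('w7',(257,155),13),('s7',(135,276),11)):
    w=load(f); g=cv2.cvtColor(w['image'],cv2.COLOR_RGB2GRAY); med=np.median(g[v-k:v+k,u-k:u+k]); s=(g<med-14).astype(np.uint8)
    c,st,l=blob(s,(u-k,v-k,u+k,v+k)); h=cv2.findContours(l,0,1)[0]; h=max(h,key=cv2.contourArea); e=cv2.fitEllipse(cv2.convexHull(h)); print(f,st,e,onz(w,*e[0],.043))
w=load('w7')
# held barrel edges
g=cv2.cvtColor(w['image'],cv2.COLOR_RGB2GRAY)
for v in(205,215,225,235): print(v,g[v,222:292:2].tolist())
s=load('s7'); print(proj(s,[.4835,-.1805,.1743]),proj(s,[.4835,-.1805,.19]))
E
```

```text
w7 [247 148  18  17 226] ((255.3765106201172, 155.88558959960938), (17.16405487060547, 18.097801208496094), 78.76545715332031) [ 0.48369238 -0.181367    0.043     ]
s7 [128 271  14  11 118] ((134.43824768066406, 276.12432861328125), (10.287557601928711, 13.783082008361816), 66.33895111083984) [ 0.48405148 -0.18168452  0.043     ]
205 [161, 157, 160, 161, 162, 159, 153, 156, 158, 157, 157, 156, 161, 159, 159, 157, 150, 147, 145, 145, 142, 136, 133, 129, 125, 118, 114, 165, 214, 219, 219, 220, 218, 219, 220]
215 [134, 47, 14, 16, 77, 150, 154, 159, 158, 158, 156, 161, 160, 158, 155, 154, 153, 148, 145, 145, 141, 138, 134, 132, 124, 121, 114, 114, 163, 214, 219, 219, 220, 221, 219]
225 [19, 30, 29, 70, 147, 156, 160, 160, 159, 157, 157, 161, 161, 159, 155, 157, 152, 147, 145, 145, 144, 140, 137, 134, 128, 121, 120, 114, 115, 179, 219, 221, 222, 222, 221]
235 [39, 32, 57, 132, 158, 157, 158, 160, 159, 154, 156, 161, 157, 159, 156, 156, 150, 147, 143, 143, 142, 142, 138, 133, 132, 128, 121, 118, 113, 112, 145, 167, 163, 163, 165]
[117.28713928 219.97387327] [114.82327376 212.15852214]
```

Call:
{"op": "arm_command", "data": {
  "steps": "0.05 0.05 1 0 255;0.05 0.05 3 0 255;0.05 0.05 5 0 255;0.05 0.05 7 0 255;0.05 0.05 8.5 0 255"
}}

```text
time: 15.97
tool_pos: [0.4827, -0.1809, 0.1725]
tool_rot: [-0.001, 0.699, 0.715, -0.0]
ft_force: [-0.1, -0.5, -1.1]
gripper_width: 0.0291
grasp_force: 39.6
```

Call:
{"op": "arm_command", "data": {
  "steps": "0 0 0.8 0 255;0 0 1.5 0 255;0 0 2.2 0 255;0 0 2.6 0 255;0 0 2.6 0 255"
}}

```text
time: 16.38
tool_pos: [0.4834, -0.1811, 0.1485]
tool_rot: [-0.0, 0.699, 0.715, -0.0]
ft_force: [-0.1, 0.0, -1.2]
gripper_width: 0.0289
grasp_force: 39.6
```

```bash
python3 - <<'E'
from m import *
for i in range(4): capture('top')
t=snap('top','t8'); s=snap('scene','s8'); w=snap('wrist','w8')
b=np.hstack([cv2.resize(s['image'][170:320,50:200],(400,400)),cv2.resize(w['image'][:,56:456],(400,400))])
cv2.imwrite('pics/c8.png',b[:,:,::-1])
print(proj(s,[.4838,-.181,.057]),proj(s,[.4838,-.181,.162]))
E
python3 go.py .4838 -.1815 .139
```

```text
[133.02458177 270.57329795] [119.00881011 226.19907826]
t 16.73 pos [ 0.4838 -0.1812  0.1494] tilt [-0.     0.001] th 1.593 shift [-0.02 -0.01  1.04] turn -0.007 w 0.0293 F [ 0.1 -0.5 -1.2] g 39.6
```

View pics/c8.png

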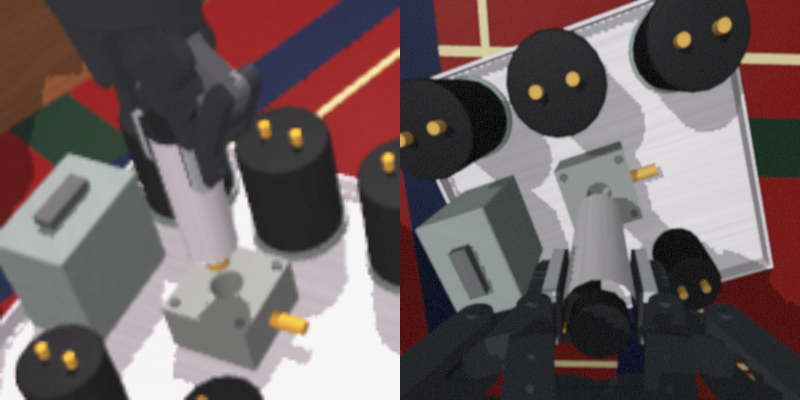

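The fresh cartridge is upright in line with the socket, spigot tip about 2 cm above the mouth and touching nothing. Lowering 1 cm more.

Call:
{"op": "arm_command", "data": {
  "steps": "0 0 0.3 0 255;0 0 0.6 0 255;0 0 0.9 0 255;0 0 1 0 255;0 0 1 0 255"
}}

```text
time: 17.15
tool_pos: [0.4832, -0.1811, 0.1384]
tool_rot: [-0.0, 0.699, 0.715, -0.0]
ft_force: [-0.3, 0.5, -0.5]
gripper_width: 0.0291
grasp_force: 39.6
```

Call:
{"op": "arm_command", "data": {
  "steps": "0 0 0 0 255;0 0 0 0 255;0 0 0 0 255;0 0 0 0 255;0 0 0 0 255"
}}

```text
time: 17.57
tool_pos: [0.4836, -0.1812, 0.1391]
tool_rot: [0.0, 0.699, 0.715, 0.0]
ft_force: [-0.5, -0.3, -1.2]
gripper_width: 0.0292
grasp_force: 39.6
```

```bash
python3 - <<'E'
from m import *
for i in range(3): capture('top')
s=snap('scene','s9'); p=proj(s,[.4838,-.181,.054]); print('tip pred',p)
hsv=cv2.cvtColor(s['image'],cv2.COLOR_RGB2HSV); br=((hsv[...,0]>10)&(hsv[...,0]<32)&(hsv[...,1]>90)).astype(np.uint8)
c,st,_=blob(br,(118,255,145,285)); print('spigot',c,st,'pred mid',proj(s,[.4838,-.181,.062]))
E
python3 go.py .4838 -.1815 .139
```

```text
tip pred [133.3800879  271.69883763]
spigot [133.14285714 273.35714286] [130 271   7   5  14] pred mid [132.42710431 268.68167211]
t 17.77 pos [ 0.4836 -0.1812  0.139 ] tilt [-0.  0.] th 1.593 shift [-0.03  0.02  0.  ] turn -0.007 w 0.0289 F [ 0.5 -0.3 -0.5] g 39.6
```

```bash
python3 -c "
from bench import ticket; print(ticket.job_done())"
```

```text
the job is handed in; nothing more can be done
None
```

The spent cartridge stands let go in the rack's empty hole, and the fresh one is held upright about 1 cm above the socket, in line with it. The job was handed in at about 18 s on the robot's clock; the hand-in gave no verdict.

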